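Stow the trimming-iron case heavy end low

ROBOT

A 6-joint arm with a two-finger parallel gripper is mounted at the origin on the work surface. World frame = base frame: x ahead of the robot, y to its left, z up, the work surface at z = 0. Lengths are in m, angles in degrees, forces in N, time in s.
With the tool pointing down it reaches from about 0.3 to 0.75 m from the base axis. Payload 8.5 kg.
Tool frame: the origin (TCP) lies on the mounting face of the last link; the fingertips stand 173 mm ahead of it and the grasp point (between the pads) lies 155 mm ahead of it (env.tips_ahead is the distance from the TCP to the fingertips, in m); z points along the fingers, x is the direction in which the jaws open and shut, and the axes are right-handed (so a half turn about z gives the same grasp; the last joint's range is limited). The gripper opens to 85 mm and grips with 20 to 120 N. Pads are 22 mm wide; open, the fingers measure 114 mm over their backs; the gripper's body (76 mm by 85 mm) begins 54 mm behind the grasp point. The pads swing forward as they close: fully open they stand 13 mm farther back than shut.
Start: joints at [55.502, 21.807, 74.336, -0, 83.858, -12.336], TCP at [0.207, 0.509, 0.405] pointing down, gripper open.
Joint ranges: [-178.18, 178.18], [-50.72, 133.34], [12.68, 142.11], [-81.47, 261.47], [9.98, 163.14], [-165.26, 165.26]. Speed limits (degrees/s): [136.94, 136.94, 180, 180, 180, 180].

INTERFACE

Orientations are given as a 3x3 rotation matrix whose columns are the frame's x, y, z axes.
In Python, from rig import env gives the robot as it stands. The module is installed in compiled form; this text tells all that it offers.
- The arm moves only by the tool step_arm, never from a script. Its argument "increments" is a list of rows, each an object of numbers: "x", "y", "z": the shift along the tool's x, y, z in cm; "wx", "wy", "wz": the turn, a rotation vector about the tool's x, y, z in rad; "gripper": the finger opening in cm, from 0 to 8.54. A call has 1 to 20 rows; each row shifts and turns the commanded pose from where the row before left it, along the tool's axes as they then stand; what a row does not reach is not made up. A row lasts 1/10 s, in which the tool goes at most 50 mm and 8.59 degrees, less where a joint would pass 70% of its speed; a pose out of reach is approached as far as the arm can. A call with a gripper value outside its range is refused whole. The fingers move at their own pace and stop on an object; "newtons" is the grip in N (left out, the last holds). Time passes only in rows, so rows that do not move let the fingers close. It gives the time, the measured TCP pose, the force and the opening at its end, in the units of the state.
- env.observe(): the state, without advancing time (a new reading comes with each control period).
- env.get_image(name): name is "scene" or "top" or "wrist"; returns a dict with "color" (384x512x3 uint8, blue, green, red), "camera_matrix" (3x3 intrinsics, pixels), "distortion" ([k1, k2, p1, p2, k3] as OpenCV has them; the pictures are not rectified), "rvec" (rotation vector, rad) and "tvec" (3), from world to camera coordinates, as OpenCV has them. Camera axes: x right, y down, z forward; pixel columns grow to the right and rows downward; lengths in m; the calibration is good to about 2 mm. A picture is of the moment at which its call begins. There is no depth.
- env.close_job(): hands the job in, once; it reports no verdict.
The state is a dict: "time_s": time; "q": joint angles; "qvel": joint speeds; "joint_efforts": joint torques, N m; "position": TCP position; "tool_rot": TCP orientation; "ft_force": force on the tool from outside, world axes, zero at the start; "wrist_torque": the same for the moment, N m; "grip_width": finger opening in m.
Only numpy, scipy, OpenCV 4.12 (cv2) and the standard library are available. Lean on these libraries where they do the work, as an engineer would, in place of code of your own. Each camera call takes 0.05 s, during which the arm holds its last target. There are 200 camera calls.

TASK

The wooden tool case with the swinging handle has its heavy steel irons packed in one end, but both ends look the same. Lift it clear of the bench by its handle and watch which end sinks, then set it down lengthwise, centred, on both bars of the sloping rack with that heavy end on the low bar, and let go without dropping it. Leave the unfired bowl where it stands.

Things in the scene. Friction and masses are not known exactly. Their poses are not given: they have to be found in the camera images.
- case: Closed pale wooden box 180 mm long (x), 60 wide (y), 45 high, two dark straps, swinging handle over its middle; 0.6-0.7 kg. Origin: centre of underside, z up; starts flat on the bench, length roughly along world y. Either end may be the heavy one; neither looks nor axes tell. Hanging by the handle, its heavy end sinks 0.3 rad (17 deg) to a stop. The lidded box without handle is not meant.
- grip (a point): Centre of the handle's grip: a flat-sided dark wooden bar along the case's y, 76 mm long, 14 wide (case's x), 18 high; pinch it across the 14 mm. 95 mm above the bench at the start. The handle stands upright by itself; it swings up to 0.3 rad each way about an axis along the case's y, 57 mm below this point and 38 mm above the case's underside at mid-length. Axes: x, y as the case's, z up.
- rack: Fixed sloping rack: board 220 (x) x 110 (y) x 16 mm, two round bars 20 mm thick, 120 long, along y. Origin: centre of underside, on the bench; +x is the low way, roughly world +x. Bar tops: low 40 mm up at x=+55 mm, high 63 mm up at x=-55: slope 0.21 rad (12 deg). The case belongs lengthwise along x, the centre of its underside above this origin, 52 mm over the bench.
- low_bar: The low bar of the rack; origin on its top line at mid-length, axes as the rack's.
- bowl: The unfired bowl, reddish clay, 90 mm across, 50 mm high, standing between case and rack; origin at the centre of its foot.

How it is judged (in metres and radians):
On the way:
1. the case hangs clear of the bench by its handle, tipped towards its heavy end (height (world z) of case above 0.05 m and angle between case's own z axis and vertical above 0.15 rad and contact force between case and the fingers above 1 N), for 0.2 s.
At the end, for the whole second after the job is handed in: Case at rest on both bars, released: its origin within 18 mm (xy) of the rack's and 44-60 mm above the bench, length within 15 deg of the rack's seen from above, tilted 9-15 deg, heavy end on the low bar (which bears over 3.1 N, more than half the weight); bowl within 20 mm of its start (horizontal distance between case and rack below 0.018 m and angle between the x axis of case and the x axis of rack, either way round below 0.34 rad and z of case in the frame of rack between 0.044 and 0.06 m and angle between case's own z axis and vertical between 0.15 and 0.27 rad and contact force between case and low_bar above 3.1 N and linear speed of case below 0.02 m/s and distance of bowl from where it was at the start of the episode below 0.02 m); the robot touches nothing.
It fails at once if the case is dropped (falls faster than 0.6 m/s out of the fingers) (linear speed of case above 0.6 m/s and contact force between case and the fingers below 0.1 N).
It fails at once if the unfired bowl is pushed more than 20 mm (distance of bowl from where it was at the start of the episode above 0.02 m).
It also fails if it takes over 48 s, if anything falls off the work surface, if the arm or the gripper's body presses on something with over 40 N, if the wrist force passes 120 N, or if a joint passes its speed limit or range.

## Working session

There is one attempt and no reset: what is moved stays moved. The work goes in short steps, Python scripts to look and compute and a tool call to move; the robot and the scene stay as the last step left them, time stands still between calls to the robot, and variables do not carry over. Pictures are saved under pics/ and viewed, about 8 in all and at most 12, crops included, and the job is handed in when it is done.

Besides the shell and the picture viewer there is one more tool, called by a JSON object that holds its "api" and its "payload". step_arm: Moves the arm, as the interface text tells. Its arguments: {"type":"object","properties":{"increments":{"type":"array"},"newtons":{"type":"number"}},"required":["increments"]}

```bash
mkdir -p pics
cat > h.py <<'E'
import numpy as np, cv2
from rig import env
def snap(n,f):
    im=env.get_image(n); cv2.imwrite('pics/'+f,im['color']); np.savez('pics/'+f+'.npz',**{k:v for k,v in im.items()}); return im
def ray(im,uv,z):
    K=np.array(im['camera_matrix']);D=np.array(im['distortion']);R=cv2.Rodrigues(np.array(im['rvec'],float))[0];t=np.array(im['tvec'],float).ravel()
    p=cv2.undistortPoints(np.array([[uv]],float),K,D)[0,0]
    d=R.T@np.array([p[0],p[1],1]);c=-R.T@t
    return c+d*(z-c[2])/d[2]
def proj(im,P):
    return cv2.projectPoints(np.array(P,float).reshape(-1,3),np.array(im['rvec'],float),np.array(im['tvec'],float),np.array(im['camera_matrix']),np.array(im['distortion']))[0][:,0]
E
python3 - <<'E'
from h import *
a=snap('top','top1.png');b=snap('scene','sc1.png')
cv2.imwrite('pics/top1b.png',cv2.resize(a['color'],(800,600),interpolation=cv2.INTER_CUBIC))
cv2.imwrite('pics/sc1b.png',cv2.resize(b['color'],(800,600),interpolation=cv2.INTER_CUBIC))
for i in(a,b): print(-cv2.Rodrigues(i['rvec'])[0].T@np.ravel(i['tvec']))
o=env.observe();print(o['tool_rot'],o['position'],o['time_s'],o['grip_width'])
E
```

```text
[0.46128136 0.0202002  1.03948431]
[1.19275192 0.18825541 0.6999352 ]
[[ 3.77225790e-01  9.26121019e-01 -7.49316285e-04]
 [ 9.26120424e-01 -3.77226427e-01 -1.08718919e-03]
 [-1.28953066e-03 -2.83841315e-04 -9.99999128e-01]] [0.20745579 0.50932265 0.40417861] 0.1 0.08556186472475599
```

View pics/top1b.png

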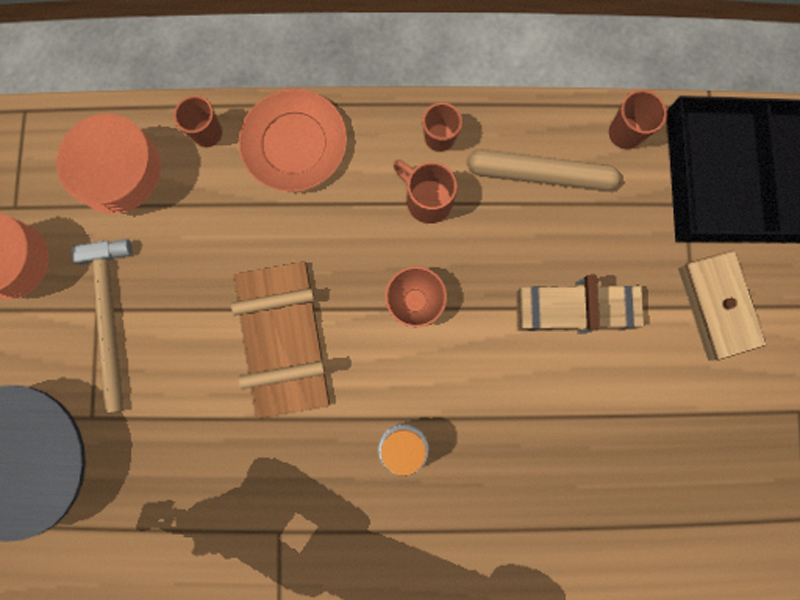

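View pics/sc1b.png

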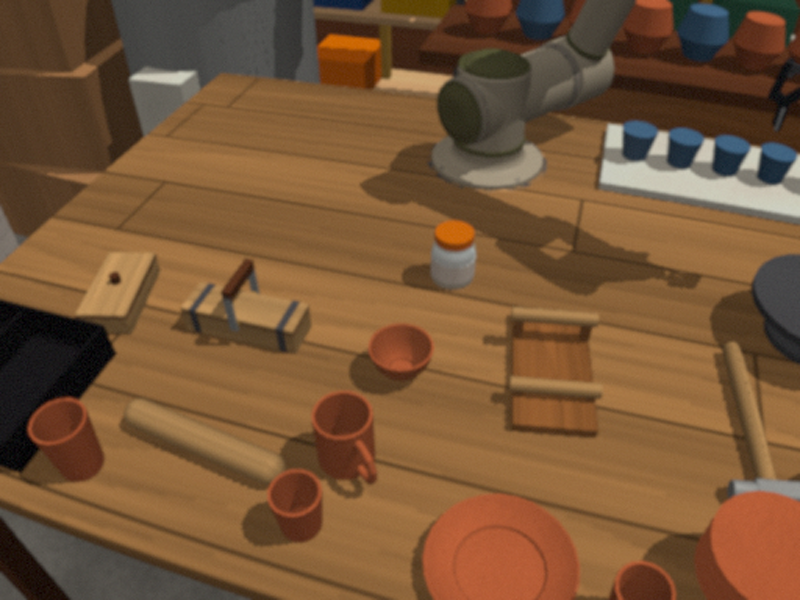

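The top view shows the case at about (583,307), the grip from (591,276) to (592,328), the bowl at (416,297), and the rack bars from (233,308) to (314,295) and (240,381) to (328,370). All are in 800x600 pixels. The scene view agrees with this layout. Next I'll turn these into positions and enlarge the case and rack.

Run:
```python
from h import *
a=dict(np.load('pics/top1.png.npz'));s=1.5625
P=lambda u,v,z:print((u,v),np.round(ray(a,(u/s,v/s),z),3))
for u,v,z in [(591,276,.104),(592,328,.104),(518,287,.045),(518,329,.045),(233,308,.03),(314,295,.03),(240,381,.055),(328,370,.055),(234,274,.016),(305,262,.016),(257,417,.016),(328,405,.016),(416,297,.05),(403,450,.07)]:P(u,v,z)
c=a['color']
A=cv2.resize(c[150:240,320:420],None,fx=4,fy=4,interpolation=cv2.INTER_CUBIC)
B=cv2.resize(c[160:275,140:240],None,fx=4,fy=4,interpolation=cv2.INTER_CUBIC)
A=cv2.copyMakeBorder(A,0,100,0,0,cv2.BORDER_CONSTANT)
cv2.imwrite('pics/crop1.png',np.hstack([A,B]))
```

```text
(591, 276) [ 0.619 -0.244  0.104]
(592, 328) [ 0.546 -0.242  0.104]
(518, 287) [ 0.613 -0.151  0.045]
(518, 329) [ 0.551 -0.15   0.045]
(233, 308) [0.585 0.269 0.03 ]
(314, 295) [0.604 0.149 0.03 ]
(240, 381) [0.477 0.25  0.055]
(328, 370) [0.493 0.124 0.055]
(234, 274) [0.638 0.272 0.016]
(305, 262) [0.656 0.165 0.016]
(257, 417) [0.425 0.232 0.016]
(328, 405) [0.443 0.128 0.016]
(416, 297) [ 0.598 -0.002  0.05 ]
(403, 450) [0.381 0.018 0.07 ]
```

View pics/crop1.png

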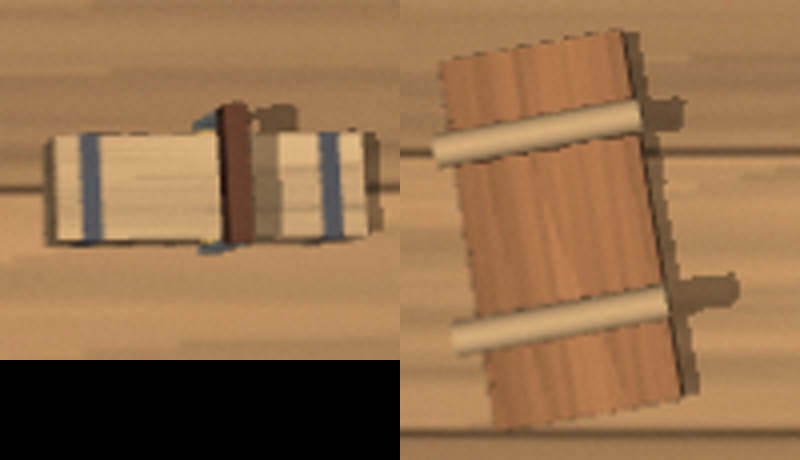

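Run:
```python
from h import *
from scipy.optimize import least_squares
a=dict(np.load('pics/top1.png.npz'))
def fit(M,uv,x0):
    M=np.array(M,float);uv=np.array(uv,float)
    def W(p):c,s=np.cos(p[2]),np.sin(p[2]);return np.c_[M[:,0]*c-M[:,1]*s+p[0],M[:,0]*s+M[:,1]*c+p[1],M[:,2]]
    r=least_squares(lambda p:(proj(a,W(p))-uv).ravel(),x0);print(np.round(r.x,4),np.degrees(r.x[2]),np.round(r.fun.reshape(-1,2),1).tolist())
# case x along +y world (left)
c=lambda u,v:(u/4+320-.375,v/4+150-.375)
fit([[.09,.03,.045],[.09,-.03,.045],[-.09,.03,.045],[-.09,-.03,.045]],[c(54,240),c(55,135),c(369,237),c(365,132)],[.58,-.24,1.57])
fit([[.007,.038,.104],[-.007,.038,.104],[.007,-.038,.104],[-.007,-.038,.104]],[c(226,243),c(252,242),c(223,103),c(247,103)],[.58,-.24,1.57])
r=lambda u,v:((u-400)/4+140-.375,v/4+160-.375)
fit([[.11,.055,.016],[.11,-.055,.016],[-.11,-.055,.016],[-.11,.055,.016],[.055,.06,.03],[.055,-.06,.03],[-.055,.06,.053],[-.055,-.06,.053]],
 [r(440,62),r(621,30),r(682,400),r(497,430),r(434,150),r(641,115),r(454,338),r(667,302)],[.54,.2,-.1])
```

```text
[ 0.5835 -0.2457  1.5718] 90.05576097602545 [[1.0, -0.2], [-0.0, -0.1], [-0.3, -0.1], [-0.7, 0.4]]
[ 0.5835 -0.2441  1.5571] 89.21711340621052 [[0.1, -0.2], [-0.0, 0.1], [-0.2, -0.0], [0.1, 0.1]]
[0.5407 0.2008 0.1743] 9.985646750414029 [[-0.5, -0.3], [0.1, -0.4], [-0.0, -0.1], [-0.9, 0.8], [0.8, 0.2], [0.1, -0.2], [0.4, 0.2], [0.1, -0.2]]
```

Fit results:

| Item | Position (m) | Orientation |
|---|---|---|
| Case grip | (0.5835, -0.244) | along world x |
| Rack | (0.541, 0.201) | yaw 10° |
| Bowl | (0.598, 0) | – |

The residuals are 1 px or less. I'll move above the case with tool x along +y.

{"api": "step_arm", "payload": {"increments": [{"wz": -0.13}, {"wz": -0.13}, {"wz": -0.127}, {"x": -2, "y": 1}, {"x": -4, "y": 2}, {"x": -4, "y": 2}, {"x": -4, "y": 2}, {"x": -4, "y": 2}, {"x": -4, "y": 2}, {"x": -4, "y": 2}, {"x": -4, "y": 2}, {"x": -4, "y": 2}, {"x": -4, "y": 2}, {"x": -4, "y": 2}, {"x": -4, "y": 2}, {"x": -4, "y": 2}, {"x": -4, "y": 2}, {"x": -4, "y": 2}, {"x": -4, "y": 2}]}}

```text
invalid input at $.increments[0]: expected keys x, y, z, wx, wy, wz, gripper
```

{"api": "step_arm", "payload": {"increments": [{"x": -4, "y": 2}, {"x": -4, "y": 2}, {"x": -3, "y": 1.5}, {"x": -2, "y": 1}, {"x": -0.3, "y": 0.1}, {}, {}]}}

```text
invalid input at $.increments[0]: expected keys x, y, z, wx, wy, wz, gripper
```

{"api": "step_arm", "payload": {"increments": [{"x": 0, "y": 0, "z": 0, "wx": 0, "wy": 0, "wz": -0.13, "gripper": 8.5}, {"x": 0, "y": 0, "z": 0, "wx": 0, "wy": 0, "wz": -0.13, "gripper": 8.5}, {"x": 0, "y": 0, "z": 0, "wx": 0, "wy": 0, "wz": -0.127, "gripper": 8.5}, {"x": -2, "y": 1, "z": 0, "wx": 0, "wy": 0, "wz": 0, "gripper": 8.5}, {"x": -4, "y": 2, "z": 0, "wx": 0, "wy": 0, "wz": 0, "gripper": 8.5}, {"x": -4, "y": 2, "z": 0, "wx": 0, "wy": 0, "wz": 0, "gripper": 8.5}, {"x": -4, "y": 2, "z": 0, "wx": 0, "wy": 0, "wz": 0, "gripper": 8.5}, {"x": -4, "y": 2, "z": 0, "wx": 0, "wy": 0, "wz": 0, "gripper": 8.5}, {"x": -4, "y": 2, "z": 0, "wx": 0, "wy": 0, "wz": 0, "gripper": 8.5}, {"x": -4, "y": 2, "z": 0, "wx": 0, "wy": 0, "wz": 0, "gripper": 8.5}, {"x": -4, "y": 2, "z": 0, "wx": 0, "wy": 0, "wz": 0, "gripper": 8.5}, {"x": -4, "y": 2, "z": 0, "wx": 0, "wy": 0, "wz": 0, "gripper": 8.5}, {"x": -4, "y": 2, "z": 0, "wx": 0, "wy": 0, "wz": 0, "gripper": 8.5}, {"x": -4, "y": 2, "z": 0, "wx": 0, "wy": 0, "wz": 0, "gripper": 8.5}, {"x": -4, "y": 2, "z": 0, "wx": 0, "wy": 0, "wz": 0, "gripper": 8.5}, {"x": -4, "y": 2, "z": 0, "wx": 0, "wy": 0, "wz": 0, "gripper": 8.5}, {"x": -4, "y": 2, "z": 0, "wx": 0, "wy": 0, "wz": 0, "gripper": 8.5}, {"x": -4, "y": 2, "z": 0, "wx": 0, "wy": 0, "wz": 0, "gripper": 8.5}]}}

```text
time_s: 1.9
position: [0.498, -0.0725, 0.4045]
tool_rot: [[0.0, 1.0, -0.0], [1.0, -0.0, 0.0], [0.0, -0.0, -1.0]]
ft_force: [1.6, 0.5, -0.4]
grip_width: 0.0846
```

{"api": "step_arm", "payload": {"increments": [{"x": -4, "y": 2, "z": 0, "wx": 0, "wy": 0, "wz": 0, "gripper": 8.5}, {"x": -4, "y": 2, "z": 0, "wx": 0, "wy": 0, "wz": 0, "gripper": 8.5}, {"x": -4, "y": 2, "z": 0, "wx": 0, "wy": 0, "wz": 0, "gripper": 8.5}, {"x": -3.3, "y": 1.6, "z": 0, "wx": 0, "wy": 0, "wz": 0, "gripper": 8.5}, {"x": -2, "y": 1, "z": 0, "wx": 0, "wy": 0, "wz": 0, "gripper": 8.5}, {"x": 0, "y": 0, "z": 0, "wx": 0, "wy": 0, "wz": 0, "gripper": 8.5}, {"x": 0, "y": 0, "z": 0, "wx": 0, "wy": 0, "wz": 0, "gripper": 8.5}]}}

```text
time_s: 2.6
position: [0.5835, -0.2435, 0.404]
tool_rot: [[0.0, 1.0, -0.001], [1.0, -0.0, 0.001], [0.001, -0.001, -1.0]]
ft_force: [-0.6, 0.4, -0.3]
grip_width: 0.085
```

Run:
```python
from h import *
a=snap('wrist','w1.png');print(env.observe()['position'])
print(-cv2.Rodrigues(a['rvec'])[0].T@np.ravel(a['tvec']))
g=np.array([.5835,-.2441])
c=a['color'].copy()
for p in proj(a,[[g[0]+i*.038,g[1]+j*.007,.104] for i in(-1,1) for j in(-1,1)]): cv2.circle(c,tuple(int(round(x)) for x in p),2,(0,255,0),-1);print(p)
cv2.imwrite('pics/w1b.png',cv2.resize(c,(800,600)))
```

```text
[ 0.58342374 -0.2429499   0.40446795]
[ 0.50441302 -0.24292086  0.37344095]
[245.8720738  138.31749228]
[262.28202093 138.28287504]
[246.79341714 220.442149  ]
[261.90982538 220.41237577]
```

View pics/w1b.png

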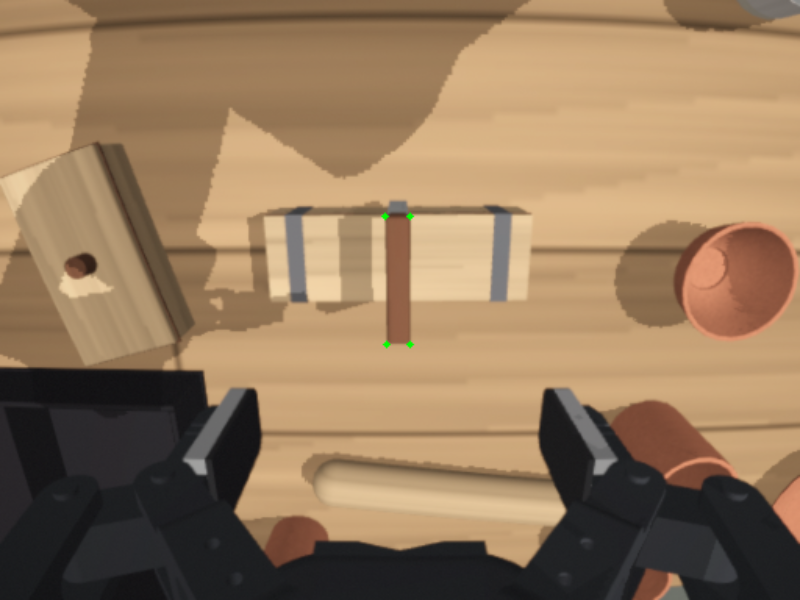

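The wrist view shows the grip bar running from (386,215) to (411,344), and the predicted corners land on it. I'll descend and grip.

{"api": "step_arm", "payload": {"increments": [{"x": 0, "y": 0, "z": 2, "wx": 0, "wy": 0, "wz": 0, "gripper": 8.5}, {"x": 0, "y": 0, "z": 3, "wx": 0, "wy": 0, "wz": 0, "gripper": 8.5}, {"x": 0, "y": 0, "z": 3, "wx": 0, "wy": 0, "wz": 0, "gripper": 8.5}, {"x": 0, "y": 0, "z": 3, "wx": 0, "wy": 0, "wz": 0, "gripper": 8.5}, {"x": 0, "y": 0, "z": 2.5, "wx": 0, "wy": 0, "wz": 0, "gripper": 8.5}, {"x": 0, "y": 0, "z": 1.8, "wx": 0, "wy": 0, "wz": 0, "gripper": 8.5}, {"x": 0, "y": 0, "z": 0, "wx": 0, "wy": 0, "wz": 0, "gripper": 4}, {"x": 0, "y": 0, "z": 0, "wx": 0, "wy": 0, "wz": 0, "gripper": 2}, {"x": 0, "y": 0, "z": 0, "wx": 0, "wy": 0, "wz": 0, "gripper": 0.5}, {"x": 0, "y": 0, "z": 0, "wx": 0, "wy": 0, "wz": 0, "gripper": 0.5}, {"x": 0, "y": 0, "z": 0, "wx": 0, "wy": 0, "wz": 0, "gripper": 0.5}, {"x": 0, "y": 0, "z": 0, "wx": 0, "wy": 0, "wz": 0, "gripper": 0.5}, {"x": 0, "y": 0, "z": 0, "wx": 0, "wy": 0, "wz": 0, "gripper": 0.5}], "newtons": 70}}

```text
time_s: 3.95
position: [0.5837, -0.2437, 0.2528]
tool_rot: [[-0.0, 1.0, 0.001], [1.0, 0.0, -0.001], [-0.001, 0.001, -1.0]]
ft_force: [-0.4, -0.7, 5.7]
grip_width: 0.0129
```

{"api": "step_arm", "payload": {"increments": [{"x": 0, "y": 0, "z": -0.5, "wx": 0, "wy": 0, "wz": 0, "gripper": 0.5}, {"x": 0, "y": 0, "z": -1, "wx": 0, "wy": 0, "wz": 0, "gripper": 0.5}, {"x": 0, "y": 0, "z": -1.5, "wx": 0, "wy": 0, "wz": 0, "gripper": 0.5}, {"x": 0, "y": 0, "z": -2, "wx": 0, "wy": 0, "wz": 0, "gripper": 0.5}, {"x": 0, "y": 0, "z": -2, "wx": 0, "wy": 0, "wz": 0, "gripper": 0.5}, {"x": 0, "y": 0, "z": -2, "wx": 0, "wy": 0, "wz": 0, "gripper": 0.5}, {"x": 0, "y": 0, "z": -2, "wx": 0, "wy": 0, "wz": 0, "gripper": 0.5}, {"x": 0, "y": 0, "z": -2, "wx": 0, "wy": 0, "wz": 0, "gripper": 0.5}, {"x": 0, "y": 0, "z": -1.5, "wx": 0, "wy": 0, "wz": 0, "gripper": 0.5}, {"x": 0, "y": 0, "z": -0.5, "wx": 0, "wy": 0, "wz": 0, "gripper": 0.5}, {"x": 0, "y": 0, "z": 0, "wx": 0, "wy": 0, "wz": 0, "gripper": 0.5}, {"x": 0, "y": 0, "z": 0, "wx": 0, "wy": 0, "wz": 0, "gripper": 0.5}, {"x": 0, "y": 0, "z": 0, "wx": 0, "wy": 0, "wz": 0, "gripper": 0.5}, {"x": 0, "y": 0, "z": 0, "wx": 0, "wy": 0, "wz": 0, "gripper": 0.5}]}}

```text
time_s: 5.35
position: [0.5836, -0.2436, 0.4009]
tool_rot: [[-0.0, 1.0, -0.001], [1.0, 0.0, 0.001], [0.001, -0.001, -1.0]]
ft_force: [-0.0, -0.2, -7.0]
grip_width: 0.0125
```

Run:
```python
from h import *
a=snap('wrist','w2.png');b=snap('scene','s2.png');o=env.observe();print(o['position'],o['ft_force'],o['wrist_torque'],o['q'])
c=cv2.resize(a['color'],(400,300));d=cv2.resize(b['color'][100:260,60:273],(400,300))
cv2.imwrite('pics/m2.png',np.hstack([c,d]))
```

```text
[ 0.58364422 -0.24361651  0.40128435] [-0.29165539  0.93341219 -6.88901881] [0.17100696 0.04872695 0.04528034] [-3.33631102e+01  3.04429430e+01  6.03373828e+01  1.42702481e-03
  8.92649668e+01 -1.23372482e+02]
```

View pics/m2.png

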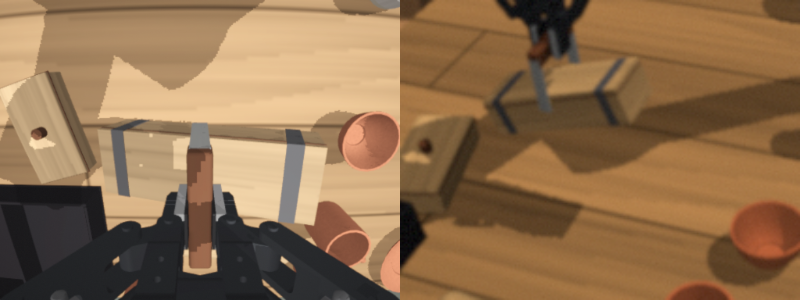

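The view after the lift shows the case hanging with its left end, on the lidded-box side (-y), low. The right (+y) end at (640,60) in the scene crop is raised and also looks larger in the wrist view. So the heavy end is world -y.

From this grasp the wrist can't turn the heavy end to +x, because it would need q6 of about -181°. I'll set the case back down, regrasp it half a turn round, and check the tilt by projection along the way.

Run:
```python
from h import *
b=dict(np.load('pics/s2.png.npz'));h=np.array([.5836,-.2437,.401-.155-.057])
for s in(1,-1):
    c,n=np.cos(.3),np.sin(.3)*s   # s=+1: -y end low
    P=[h+np.array([x,y*c-n*.007,y*n+.007*c]) for y in(-.09,.09) for x in(-.03,.03)]
    q=proj(b,P);print(s,np.round(np.c_[(q[:,0]-60)*400/213+400,(q[:,1]-100)*300/160]).tolist())
```

```text
1 [[505.0, 70.0], [478.0, 99.0], [634.0, 54.0], [610.0, 86.0]]
-1 [[498.0, 31.0], [469.0, 61.0], [643.0, 94.0], [620.0, 127.0]]
```

{"api": "step_arm", "payload": {"increments": [{"x": 0, "y": 0, "z": 1.5, "wx": 0, "wy": 0, "wz": 0, "gripper": 0.5}, {"x": 0, "y": 0, "z": 2, "wx": 0, "wy": 0, "wz": 0, "gripper": 0.5}, {"x": 0, "y": 0, "z": 2, "wx": 0, "wy": 0, "wz": 0, "gripper": 0.5}, {"x": 0, "y": 0, "z": 2, "wx": 0, "wy": 0, "wz": 0, "gripper": 0.5}, {"x": 0, "y": 0, "z": 1.5, "wx": 0, "wy": 0, "wz": 0, "gripper": 0.5}, {"x": 0, "y": 0, "z": 1.5, "wx": 0, "wy": 0, "wz": 0, "gripper": 0.5}, {"x": 0, "y": 0, "z": 1, "wx": 0, "wy": 0, "wz": 0, "gripper": 0.5}, {"x": 0, "y": 0, "z": 0.8, "wx": 0, "wy": 0, "wz": 0, "gripper": 0.5}, {"x": 0, "y": 0, "z": 0.7, "wx": 0, "wy": 0, "wz": 0, "gripper": 0.5}, {"x": 0, "y": 0, "z": 0.6, "wx": 0, "wy": 0, "wz": 0, "gripper": 0.5}, {"x": 0, "y": 0, "z": 0.5, "wx": 0, "wy": 0, "wz": 0, "gripper": 0.5}, {"x": 0, "y": 0, "z": 0.4, "wx": 0, "wy": 0, "wz": 0, "gripper": 0.5}, {"x": 0, "y": 0, "z": 0.2, "wx": 0, "wy": 0, "wz": 0, "gripper": 0.5}, {"x": 0, "y": 0, "z": 0, "wx": 0, "wy": 0, "wz": 0, "gripper": 0.5}, {"x": 0, "y": 0, "z": 0, "wx": 0, "wy": 0, "wz": 0, "gripper": 0.5}]}}

```text
time_s: 6.95
position: [0.5836, -0.2437, 0.2549]
tool_rot: [[-0.0, 1.0, 0.0], [1.0, 0.0, -0.0], [-0.0, 0.0, -1.0]]
ft_force: [-0.1, 1.1, -3.6]
grip_width: 0.0127
```

The projection confirms that -y is the heavy end. I'll lower the last few millimetres.

{"api": "step_arm", "payload": {"increments": [{"x": 0, "y": 0, "z": 0.1, "wx": 0, "wy": 0, "wz": 0, "gripper": 0.5}, {"x": 0, "y": 0, "z": 0.1, "wx": 0, "wy": 0, "wz": 0, "gripper": 0.5}, {"x": 0, "y": 0, "z": 0.05, "wx": 0, "wy": 0, "wz": 0, "gripper": 0.5}, {"x": 0, "y": 0, "z": 0, "wx": 0, "wy": 0, "wz": 0, "gripper": 0.5}, {"x": 0, "y": 0, "z": 0, "wx": 0, "wy": 0, "wz": 0, "gripper": 0.5}]}}

```text
time_s: 7.45
position: [0.5836, -0.2435, 0.2529]
tool_rot: [[-0.0, 1.0, 0.001], [1.0, 0.0, -0.0], [-0.0, 0.001, -1.0]]
ft_force: [-2.0, 2.4, 4.1]
grip_width: 0.0131
```

Weight is off the arm. I'll open, rise and start the half turn.

{"api": "step_arm", "payload": {"increments": [{"x": 0, "y": 0, "z": 0, "wx": 0, "wy": 0, "wz": 0, "gripper": 2}, {"x": 0, "y": 0, "z": 0, "wx": 0, "wy": 0, "wz": 0, "gripper": 5}, {"x": 0, "y": 0, "z": 0, "wx": 0, "wy": 0, "wz": 0, "gripper": 8.5}, {"x": 0, "y": 0, "z": 0, "wx": 0, "wy": 0, "wz": 0, "gripper": 8.5}, {"x": 0, "y": 0, "z": 0, "wx": 0, "wy": 0, "wz": 0, "gripper": 8.5}, {"x": 0, "y": 0, "z": -1.5, "wx": 0, "wy": 0, "wz": 0, "gripper": 8.5}, {"x": 0, "y": 0, "z": -3, "wx": 0, "wy": 0, "wz": 0, "gripper": 8.5}, {"x": 0, "y": 0, "z": -3, "wx": 0, "wy": 0, "wz": 0, "gripper": 8.5}, {"x": 0, "y": 0, "z": -2.5, "wx": 0, "wy": 0, "wz": 0, "gripper": 8.5}, {"x": 0, "y": 0, "z": 0, "wx": 0, "wy": 0, "wz": 0, "gripper": 8.5}]}}

```text
time_s: 8.45
position: [0.5837, -0.2436, 0.3561]
tool_rot: [[-0.0, 1.0, 0.006], [1.0, 0.0, -0.004], [-0.004, 0.006, -1.0]]
ft_force: [0.0, -0.2, -0.9]
grip_width: 0.0852
```

{"api": "step_arm", "payload": {"increments": [{"x": 0, "y": 0, "z": 0, "wx": 0, "wy": 0, "wz": 0.1428, "gripper": 8.5}, {"x": 0, "y": 0, "z": 0, "wx": 0, "wy": 0, "wz": 0.1428, "gripper": 8.5}, {"x": 0, "y": 0, "z": 0, "wx": 0, "wy": 0, "wz": 0.1428, "gripper": 8.5}, {"x": 0, "y": 0, "z": 0, "wx": 0, "wy": 0, "wz": 0.1428, "gripper": 8.5}, {"x": 0, "y": 0, "z": 0, "wx": 0, "wy": 0, "wz": 0.1428, "gripper": 8.5}, {"x": 0, "y": 0, "z": 0, "wx": 0, "wy": 0, "wz": 0.1428, "gripper": 8.5}, {"x": 0, "y": 0, "z": 0, "wx": 0, "wy": 0, "wz": 0.1428, "gripper": 8.5}, {"x": 0, "y": 0, "z": 0, "wx": 0, "wy": 0, "wz": 0.1428, "gripper": 8.5}, {"x": 0, "y": 0, "z": 0, "wx": 0, "wy": 0, "wz": 0.1428, "gripper": 8.5}, {"x": 0, "y": 0, "z": 0, "wx": 0, "wy": 0, "wz": 0.1428, "gripper": 8.5}, {"x": 0, "y": 0, "z": 0, "wx": 0, "wy": 0, "wz": 0.1428, "gripper": 8.5}, {"x": 0, "y": 0, "z": 0, "wx": 0, "wy": 0, "wz": 0.1428, "gripper": 8.5}, {"x": 0, "y": 0, "z": 0, "wx": 0, "wy": 0, "wz": 0.1428, "gripper": 8.5}, {"x": 0, "y": 0, "z": 0, "wx": 0, "wy": 0, "wz": 0.1428, "gripper": 8.5}, {"x": 0, "y": 0, "z": 0, "wx": 0, "wy": 0, "wz": 0.1428, "gripper": 8.5}, {"x": 0, "y": 0, "z": 0, "wx": 0, "wy": 0, "wz": 0.1428, "gripper": 8.5}, {"x": 0, "y": 0, "z": 0, "wx": 0, "wy": 0, "wz": 0.1428, "gripper": 8.5}, {"x": 0, "y": 0, "z": 0, "wx": 0, "wy": 0, "wz": 0.1428, "gripper": 8.5}, {"x": 0, "y": 0, "z": 0, "wx": 0, "wy": 0, "wz": 0.1428, "gripper": 8.5}, {"x": 0, "y": 0, "z": 0, "wx": 0, "wy": 0, "wz": 0.1428, "gripper": 8.5}]}}

```text
time_s: 10.45
position: [0.5836, -0.2436, 0.3512]
tool_rot: [[0.276, -0.961, -0.001], [-0.961, -0.276, 0.001], [-0.001, 0.001, -1.0]]
ft_force: [0.2, -0.6, 0.7]
grip_width: 0.0849
```

{"api": "step_arm", "payload": {"increments": [{"x": 0, "y": 0, "z": 0, "wx": 0, "wy": 0, "wz": 0.1428, "gripper": 8.5}, {"x": 0, "y": 0, "z": 0, "wx": 0, "wy": 0, "wz": 0.1428, "gripper": 8.5}, {"x": 0, "y": 0, "z": 0, "wx": 0, "wy": 0, "wz": 0, "gripper": 8.5}, {"x": 0, "y": 0, "z": 0, "wx": 0, "wy": 0, "wz": 0, "gripper": 8.5}]}}

```text
time_s: 10.85
position: [0.5836, -0.2436, 0.3516]
tool_rot: [[0.004, -1.0, -0.001], [-1.0, -0.004, 0.001], [-0.001, 0.001, -1.0]]
ft_force: [-0.5, 0.3, -1.0]
grip_width: 0.0851
```

Run:
```python
from h import *
o=env.observe();print(o['position'],o['tool_rot'],o['q'])
a=snap('wrist','w3.png');c=a['color'].copy()
for p in proj(a,[[.5835+i*.038,-.2437+j*.007,.104] for i in(-1,1) for j in(-1,1)]): cv2.circle(c,tuple(int(round(x)) for x in p),2,(0,255,0),-1)
cv2.imwrite('pics/w3b.png',c)
```

```text
[ 0.58360554 -0.24359429  0.35155759] [[ 3.98877056e-03 -9.99991691e-01 -8.41664259e-04]
 [-9.99991905e-01 -3.98921291e-03  5.24542840e-04]
 [-5.27896059e-04  8.39565165e-04 -9.99999508e-01]] [-3.33629756e+01  3.23347644e+01  6.52253892e+01 -1.43123348e-03
  8.24966510e+01  5.64086590e+01]
```

View pics/w3b.png

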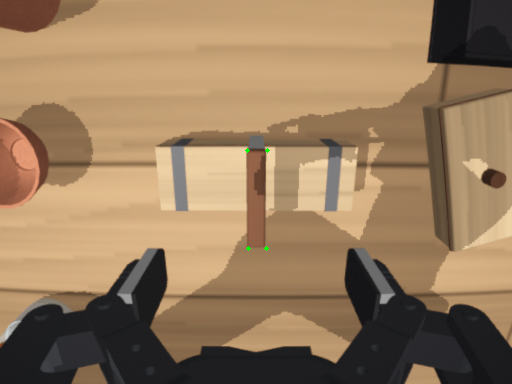

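The case is flat again and the upright bar at (257,200) sits where predicted. I'll descend, grip and lift.

{"api": "step_arm", "payload": {"increments": [{"x": 0, "y": 0, "z": 2, "wx": 0, "wy": 0, "wz": 0, "gripper": 8.5}, {"x": 0, "y": 0, "z": 3, "wx": 0, "wy": 0, "wz": 0, "gripper": 8.5}, {"x": 0, "y": 0, "z": 3, "wx": 0, "wy": 0, "wz": 0, "gripper": 8.5}, {"x": 0, "y": 0, "z": 1.9, "wx": 0, "wy": 0, "wz": 0, "gripper": 8.5}, {"x": 0, "y": 0, "z": 0, "wx": 0, "wy": 0, "wz": 0, "gripper": 4}, {"x": 0, "y": 0, "z": 0, "wx": 0, "wy": 0, "wz": 0, "gripper": 2}, {"x": 0, "y": 0, "z": 0, "wx": 0, "wy": 0, "wz": 0, "gripper": 0.5}, {"x": 0, "y": 0, "z": 0, "wx": 0, "wy": 0, "wz": 0, "gripper": 0.5}, {"x": 0, "y": 0, "z": 0, "wx": 0, "wy": 0, "wz": 0, "gripper": 0.5}, {"x": 0, "y": 0, "z": 0, "wx": 0, "wy": 0, "wz": 0, "gripper": 0.5}, {"x": 0, "y": 0, "z": 0, "wx": 0, "wy": 0, "wz": 0, "gripper": 0.5}], "newtons": 70}}

```text
time_s: 12.0
position: [0.5837, -0.2436, 0.2543]
tool_rot: [[0.0, -1.0, 0.001], [-1.0, -0.0, -0.001], [0.001, -0.001, -1.0]]
ft_force: [-2.0, 0.9, 5.7]
grip_width: 0.0124
```

{"api": "step_arm", "payload": {"increments": [{"x": 0, "y": 0, "z": -0.5, "wx": 0, "wy": 0, "wz": 0, "gripper": 0.5}, {"x": 0, "y": 0, "z": -1, "wx": 0, "wy": 0, "wz": 0, "gripper": 0.5}, {"x": 0, "y": 0, "z": -1.5, "wx": 0, "wy": 0, "wz": 0, "gripper": 0.5}, {"x": 0, "y": 0, "z": -2, "wx": 0, "wy": 0, "wz": 0, "gripper": 0.5}, {"x": 0, "y": 0, "z": -2, "wx": 0, "wy": 0, "wz": 0, "gripper": 0.5}, {"x": 0, "y": 0, "z": -2, "wx": 0, "wy": 0, "wz": 0, "gripper": 0.5}, {"x": 0, "y": 0, "z": -2, "wx": 0, "wy": 0, "wz": 0, "gripper": 0.5}, {"x": 0, "y": 0, "z": -2, "wx": 0, "wy": 0, "wz": 0, "gripper": 0.5}, {"x": 0, "y": 0, "z": -1.5, "wx": 0, "wy": 0, "wz": 0, "gripper": 0.5}, {"x": 0, "y": 0, "z": -0.5, "wx": 0, "wy": 0, "wz": 0, "gripper": 0.5}, {"x": 0, "y": 0, "z": 0, "wx": 0, "wy": 0, "wz": 0, "gripper": 0.5}, {"x": 0, "y": 0, "z": 0, "wx": 0, "wy": 0, "wz": 0, "gripper": 0.5}, {"x": 0, "y": 0, "z": 0, "wx": 0, "wy": 0, "wz": 0, "gripper": 0.5}]}}

```text
time_s: 13.3
position: [0.5836, -0.2436, 0.402]
tool_rot: [[0.0, -1.0, -0.002], [-1.0, -0.0, 0.001], [-0.001, 0.002, -1.0]]
ft_force: [-0.3, 1.3, -6.4]
grip_width: 0.0128
```

Held at 6.4 N. I'll turn by +100° about vertical so the heavy end points down the rack, then carry it across.

{"api": "step_arm", "payload": {"increments": [{"x": 0, "y": 0, "z": 0, "wx": 0, "wy": 0, "wz": -0.065, "gripper": 0.5}, {"x": 0, "y": 0, "z": 0, "wx": 0, "wy": 0, "wz": -0.12, "gripper": 0.5}, {"x": 0, "y": 0, "z": 0, "wx": 0, "wy": 0, "wz": -0.12, "gripper": 0.5}, {"x": 0, "y": 0, "z": 0, "wx": 0, "wy": 0, "wz": -0.12, "gripper": 0.5}, {"x": 0, "y": 0, "z": 0, "wx": 0, "wy": 0, "wz": -0.12, "gripper": 0.5}, {"x": 0, "y": 0, "z": 0, "wx": 0, "wy": 0, "wz": -0.12, "gripper": 0.5}, {"x": 0, "y": 0, "z": 0, "wx": 0, "wy": 0, "wz": -0.12, "gripper": 0.5}, {"x": 0, "y": 0, "z": 0, "wx": 0, "wy": 0, "wz": -0.12, "gripper": 0.5}, {"x": 0, "y": 0, "z": 0, "wx": 0, "wy": 0, "wz": -0.12, "gripper": 0.5}, {"x": 0, "y": 0, "z": 0, "wx": 0, "wy": 0, "wz": -0.12, "gripper": 0.5}, {"x": 0, "y": 0, "z": 0, "wx": 0, "wy": 0, "wz": -0.12, "gripper": 0.5}, {"x": 0, "y": 0, "z": 0, "wx": 0, "wy": 0, "wz": -0.12, "gripper": 0.5}, {"x": 0, "y": 0, "z": 0, "wx": 0, "wy": 0, "wz": -0.12, "gripper": 0.5}, {"x": 0, "y": 0, "z": 0, "wx": 0, "wy": 0, "wz": -0.12, "gripper": 0.5}, {"x": 0, "y": 0, "z": 0, "wx": 0, "wy": 0, "wz": -0.12, "gripper": 0.5}, {"x": 0, "y": 0, "z": 0, "wx": 0, "wy": 0, "wz": 0, "gripper": 0.5}]}}

```text
time_s: 14.9
position: [0.5836, -0.2436, 0.4024]
tool_rot: [[0.985, 0.175, -0.001], [0.175, -0.985, 0.001], [-0.001, -0.001, -1.0]]
ft_force: [-1.0, -0.3, -7.1]
grip_width: 0.0125
```

{"api": "step_arm", "payload": {"increments": [{"x": 0.1, "y": -1, "z": 0, "wx": 0, "wy": 0, "wz": 0, "gripper": 0.5}, {"x": 0.2, "y": -2, "z": 0, "wx": 0, "wy": 0, "wz": 0, "gripper": 0.5}, {"x": 0.3, "y": -3, "z": 0, "wx": 0, "wy": 0, "wz": 0, "gripper": 0.5}, {"x": 0.3, "y": -3, "z": 0, "wx": 0, "wy": 0, "wz": 0, "gripper": 0.5}, {"x": 0.3, "y": -3, "z": 0, "wx": 0, "wy": 0, "wz": 0, "gripper": 0.5}, {"x": 0.3, "y": -3, "z": 0, "wx": 0, "wy": 0, "wz": 0, "gripper": 0.5}, {"x": 0.3, "y": -3, "z": 0, "wx": 0, "wy": 0, "wz": 0, "gripper": 0.5}, {"x": 0.3, "y": -3, "z": 0, "wx": 0, "wy": 0, "wz": 0, "gripper": 0.5}, {"x": 0.3, "y": -3, "z": 0, "wx": 0, "wy": 0, "wz": 0, "gripper": 0.5}, {"x": 0.3, "y": -3, "z": 0, "wx": 0, "wy": 0, "wz": 0, "gripper": 0.5}, {"x": 0.3, "y": -3, "z": 0, "wx": 0, "wy": 0, "wz": 0, "gripper": 0.5}, {"x": 0.3, "y": -3, "z": 0, "wx": 0, "wy": 0, "wz": 0, "gripper": 0.5}, {"x": 0.3, "y": -3, "z": 0, "wx": 0, "wy": 0, "wz": 0, "gripper": 0.5}, {"x": 0.3, "y": -3, "z": 0, "wx": 0, "wy": 0, "wz": 0, "gripper": 0.5}, {"x": 0.3, "y": -3, "z": 0, "wx": 0, "wy": 0, "wz": 0, "gripper": 0.5}, {"x": 0.2, "y": -1.7, "z": 0, "wx": 0, "wy": 0, "wz": 0, "gripper": 0.5}, {"x": 0.1, "y": -0.8, "z": 0, "wx": 0, "wy": 0, "wz": 0, "gripper": 0.5}, {"x": 0, "y": 0, "z": 0, "wx": 0, "wy": 0, "wz": 0, "gripper": 0.5}, {"x": 0, "y": 0, "z": 0, "wx": 0, "wy": 0, "wz": 0, "gripper": 0.5}]}}

```text
time_s: 16.8
position: [0.5508, 0.2018, 0.4032]
tool_rot: [[0.985, 0.173, -0.0], [0.173, -0.985, -0.001], [-0.0, 0.001, -1.0]]
ft_force: [0.5, -1.1, -6.9]
grip_width: 0.0123
```

Run:
```python
from h import *
o=env.observe();print(o['position'],o['tool_rot'],o['ft_force'])
R=np.array(o['tool_rot']);d=R.T@(np.array([.5486,.2022,o['position'][2]])-o['position']);print('shift',d)
b=snap('scene','s4.png');a=snap('top','t4.png')
cv2.imwrite('pics/m4.png',np.hstack([cv2.resize(b['color'][60:300,250:450],(400,480)),cv2.resize(a['color'][110:290,100:250],(400,480))]))
```

```text
[0.55075615 0.20183553 0.40320169] [[ 9.84991193e-01  1.72604577e-01 -1.03403798e-04]
 [ 1.72604494e-01 -9.84991056e-01 -5.55284804e-04]
 [-1.97696515e-04  5.29102681e-04 -9.99999840e-01]] [ 0.51266506 -1.11830233 -6.93320121]
shift [-2.06087732e-03 -7.31156084e-04  2.05716238e-08]
```

View pics/m4.png

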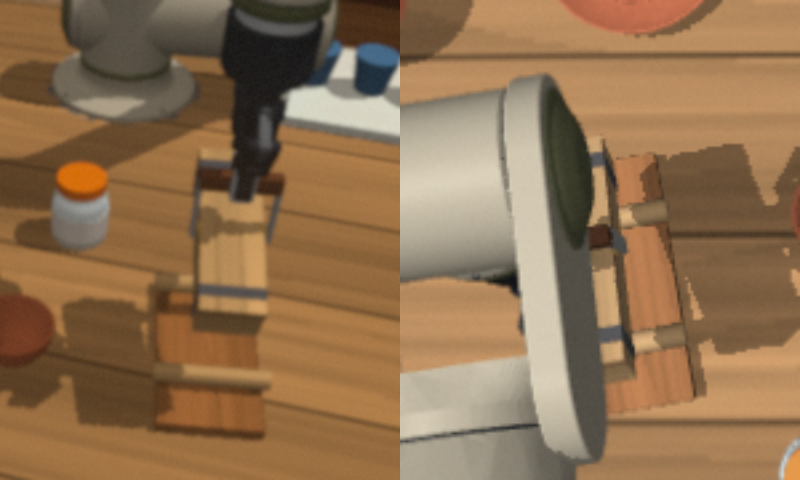

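The case hangs over the rack with its heavy end toward the low bar on the camera side: strap at (232,292), bar at (212,375). I'll lower it, trimming x by -2 mm.

{"api": "step_arm", "payload": {"increments": [{"x": -0.1, "y": 0, "z": 1, "wx": 0, "wy": 0, "wz": 0, "gripper": 0.5}, {"x": -0.1, "y": -0.05, "z": 1.5, "wx": 0, "wy": 0, "wz": 0, "gripper": 0.5}, {"x": 0, "y": 0, "z": 1.5, "wx": 0, "wy": 0, "wz": 0, "gripper": 0.5}, {"x": 0, "y": 0, "z": 1.5, "wx": 0, "wy": 0, "wz": 0, "gripper": 0.5}, {"x": 0, "y": 0, "z": 1, "wx": 0, "wy": 0, "wz": 0, "gripper": 0.5}, {"x": 0, "y": 0, "z": 0.8, "wx": 0, "wy": 0, "wz": 0, "gripper": 0.5}, {"x": 0, "y": 0, "z": 0.6, "wx": 0, "wy": 0, "wz": 0, "gripper": 0.5}, {"x": 0, "y": 0, "z": 0.4, "wx": 0, "wy": 0, "wz": 0, "gripper": 0.5}, {"x": 0, "y": 0, "z": 0.3, "wx": 0, "wy": 0, "wz": 0, "gripper": 0.5}, {"x": 0, "y": 0, "z": 0.3, "wx": 0, "wy": 0, "wz": 0, "gripper": 0.5}, {"x": 0, "y": 0, "z": 0.3, "wx": 0, "wy": 0, "wz": 0, "gripper": 0.5}, {"x": 0, "y": 0, "z": 0, "wx": 0, "wy": 0, "wz": 0, "gripper": 0.5}, {"x": 0, "y": 0, "z": 0, "wx": 0, "wy": 0, "wz": 0, "gripper": 0.5}]}}

```text
time_s: 18.2
position: [0.5487, 0.2027, 0.3114]
tool_rot: [[0.985, 0.174, 0.001], [0.174, -0.985, 0.0], [0.001, -0.0, -1.0]]
ft_force: [1.0, 0.3, -6.5]
grip_width: 0.0127
```

{"api": "step_arm", "payload": {"increments": [{"x": 0, "y": 0, "z": 0.2, "wx": 0, "wy": 0, "wz": 0, "gripper": 0.5}, {"x": 0, "y": 0, "z": 0.15, "wx": 0, "wy": 0, "wz": 0, "gripper": 0.5}, {"x": 0, "y": 0, "z": 0.1, "wx": 0, "wy": 0, "wz": 0, "gripper": 0.5}, {"x": 0, "y": 0, "z": 0, "wx": 0, "wy": 0, "wz": 0, "gripper": 0.5}, {"x": 0, "y": 0, "z": 0, "wx": 0, "wy": 0, "wz": 0, "gripper": 0.5}]}}

```text
time_s: 18.7
position: [0.5486, 0.2026, 0.3068]
tool_rot: [[0.985, 0.174, -0.0], [0.174, -0.985, -0.0], [-0.0, -0.0, -1.0]]
ft_force: [-2.8, -1.1, -1.8]
grip_width: 0.0127
```

{"api": "step_arm", "payload": {"increments": [{"x": 0, "y": 0, "z": 0.1, "wx": 0, "wy": 0, "wz": 0, "gripper": 0.5}, {"x": 0, "y": 0, "z": 0.05, "wx": 0, "wy": 0, "wz": 0, "gripper": 0.5}, {"x": 0, "y": 0, "z": 0, "wx": 0, "wy": 0, "wz": 0, "gripper": 0.5}, {"x": 0, "y": 0, "z": 0, "wx": 0, "wy": 0, "wz": 0, "gripper": 0.5}]}}

```text
time_s: 19.1
position: [0.5487, 0.2026, 0.3055]
tool_rot: [[0.985, 0.174, 0.0], [0.174, -0.985, 0.0], [0.0, 0.0, -1.0]]
ft_force: [-2.7, -0.5, 2.7]
grip_width: 0.0129
```

The case is bearing on the rack. I'll check the pose before letting go.

```bash
cat > chk.py <<'E'
from h import *
import sys
b=snap('scene',sys.argv[1]);c=b['color'].copy()
y=.1743;Rz=cv2.Rodrigues(np.array([0,0,y]))[0];T=Rz@cv2.Rodrigues(np.array([0,.21,0]))[0]
o=np.array([.5407,.2008,.052])
P=[o+T@np.array([i*.09,j*.03,k*.045]) for i in(-1,1) for j in(-1,1) for k in(0,1)]
c=cv2.resize(c[130:290,290:420],(520,640)[::1],interpolation=cv2.INTER_CUBIC)
for p in proj(b,P): cv2.circle(c,(int((p[0]-290)*4),int((p[1]-130)*4)),3,(0,255,0),-1)
cv2.imwrite('pics/'+sys.argv[1][:-4]+'b.png',c[:600])
E
python3 chk.py s5.png
```

```text
(no output)
```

View pics/s5b.png

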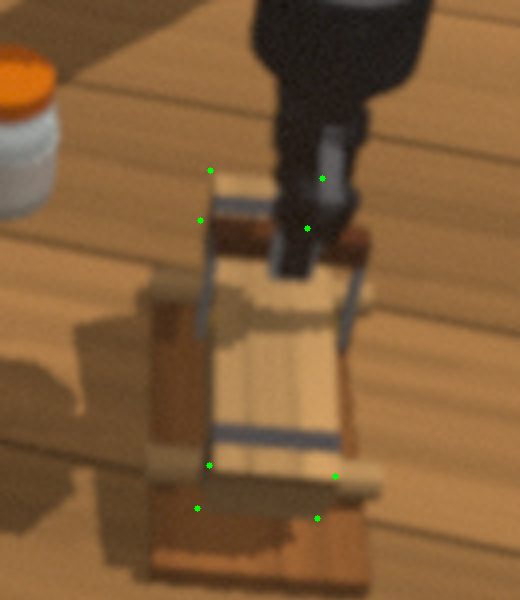

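The case lies lengthwise on both bars. Its top corners at (212,470), (338,480) and (215,178) are within about 8 px of the centred prediction in the 4x crop, roughly 3 mm. I'll release gently and rise.

{"api": "step_arm", "payload": {"increments": [{"x": 0, "y": 0, "z": 0, "wx": 0, "wy": 0, "wz": 0, "gripper": 1.6}, {"x": 0, "y": 0, "z": 0, "wx": 0, "wy": 0, "wz": 0, "gripper": 3}, {"x": 0, "y": 0, "z": 0, "wx": 0, "wy": 0, "wz": 0, "gripper": 6}, {"x": 0, "y": 0, "z": 0, "wx": 0, "wy": 0, "wz": 0, "gripper": 8.5}, {"x": 0, "y": 0, "z": 0, "wx": 0, "wy": 0, "wz": 0, "gripper": 8.5}, {"x": 0, "y": 0, "z": 0, "wx": 0, "wy": 0, "wz": 0, "gripper": 8.5}, {"x": 0, "y": 0, "z": -1, "wx": 0, "wy": 0, "wz": 0, "gripper": 8.5}, {"x": 0, "y": 0, "z": -2, "wx": 0, "wy": 0, "wz": 0, "gripper": 8.5}, {"x": 0, "y": 0, "z": -3, "wx": 0, "wy": 0, "wz": 0, "gripper": 8.5}, {"x": 0, "y": 0, "z": -3, "wx": 0, "wy": 0, "wz": 0, "gripper": 8.5}, {"x": 0, "y": 0, "z": -3, "wx": 0, "wy": 0, "wz": 0, "gripper": 8.5}, {"x": 0, "y": 0, "z": -3, "wx": 0, "wy": 0, "wz": 0, "gripper": 8.5}, {"x": 0, "y": 0, "z": -1, "wx": 0, "wy": 0, "wz": 0, "gripper": 8.5}, {"x": 0, "y": 0, "z": 0, "wx": 0, "wy": 0, "wz": 0, "gripper": 8.5}, {"x": 0, "y": 0, "z": 0, "wx": 0, "wy": 0, "wz": 0, "gripper": 8.5}]}}

```text
time_s: 20.65
position: [0.5486, 0.2026, 0.4639]
tool_rot: [[0.985, 0.174, -0.002], [0.174, -0.985, -0.0], [-0.002, -0.0, -1.0]]
ft_force: [-0.2, 1.0, -0.2]
grip_width: 0.0849
```

```bash
python3 chk.py s6.png
python3 - <<'E'
from h import *
a=snap('wrist','w6.png');s=cv2.imread('pics/s6b.png')
cv2.imwrite('pics/m6.png',np.hstack([cv2.resize(s,(390,450)),cv2.resize(a['color'],(400,450)[::1])]))
y=.1743;T=cv2.Rodrigues(np.array([0,0,y]))[0]@cv2.Rodrigues(np.array([0,.21,0]))[0]
q=proj(a,[np.array([.5407,.2008,.052])+T@np.array([i*.09,j*.03,.045]) for i in(-1,1) for j in(-1,1)]);print((q*[400/512,450/384]+[390,0]).round())
E
```

```text
[[527. 230.]
 [523. 164.]
 [649. 217.]
 [652. 158.]]
```

View pics/m6.png

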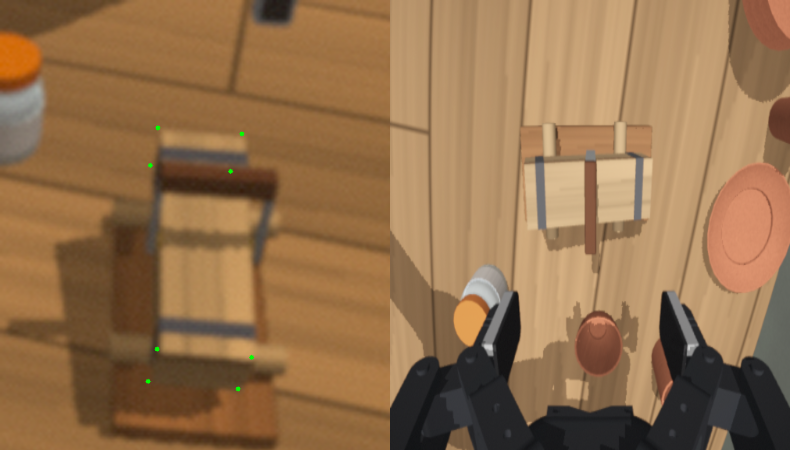

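The final views show the case released and resting on both bars. In the wrist picture its corners at (525,163), (528,230), (650,157) and (650,219) match the centred prediction to about 2 px, and the fingers are clear.

```bash
python3 -c "
from rig import env
print(env.observe()['ft_force']);print(env.close_job())"
```

```text
[-0.39211889  0.99988461 -0.87072601]
the job is handed in; nothing more can be done
None
```

The case is on both bars of the rack with its heavy end on the low bar, and it has been let go. The job was handed in at about 21 s, with no verdict reported.

- **Heavy end:** I lifted the case by its handle. The end pointing to world -y sank, and projecting both possible tilts into the scene picture agreed.
- **Regrasp:** The first grasp could not turn that end to the low bar, because the last joint would have passed its range. I set the case back on the bench, regripped it half a turn round, then carried it across and lowered it until the bars bore it.
- **Last checks:** The wrist view matched a centred, 12° tilted case to about 2 px. The scene view was a few mm off, within the calibration error. The force on the tool after release was about zero.
- **Not measured:** I did not re-measure the bowl or the force on the low bar. The case was carried about 7 cm above the bowl's rim, and the bowl showed no sign of being touched.

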